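# Release and open the vent valve of a vacuum chamber

### The arm

A 6-joint arm with a two-finger parallel gripper is mounted at the origin on the work surface. World frame = base frame: x ahead of the robot, y to its left, z up, the work surface at z = 0. Lengths are in mm, angles in degrees, forces in N, time in s.
With the tool pointing down it reaches from about 350 to 850 mm from the base axis. Payload 8.1 kg.
Tool frame: the origin (TCP) lies at the very end of the fingers, on their centre line; the grasp point (between the pads) lies 19 mm behind it (r.grip_depth is the distance from the TCP to the grasp point, in mm); y points along the fingers, z is the direction in which the jaws open and shut, and the axes are right-handed (so a half turn about y gives the same grasp; the last joint's range is limited). The gripper opens to 85 mm and grips with 20 to 120 N. Pads are 22 mm wide; open, the fingers measure 114 mm over their backs; the gripper's body (76 mm by 85 mm) begins 54 mm behind the grasp point. The pads swing forward as they close: fully open they stand 13 mm farther back than shut.
Start: joints at [-79.492, 7.471, 85.268, -0, 87.261, -4.893], TCP at [159.365, -578.453, 231.292] pointing down, gripper open.
Joint ranges: [-169.43, 169.43], [-51.17, 129.36], [1.28, 143.12], [-76.62, 256.62], [0, 156.53], [-152.29, 152.29]. Speed limits (degrees/s): [136.94, 136.94, 159.86, 180, 180, 180].

### API

Orientations are given as [roll, pitch, yaw] about the fixed x, y, z axes, in that order (R = Rz(yaw) Ry(pitch) Rx(roll)).
In Python, from bench import readout, eyes, r gives the robot as it stands. The module is installed in compiled form; this text tells all that it offers.
- The arm moves only by the tool move_arm, never from a script. Its argument "motion" is text: rows parted by semicolons, each of 6 numbers parted by spaces: the shift along the world's x, y, z in cm, then the turn, a rotation vector about the world's x, y, z in degrees. A call has 1 to 10 rows; each row is the pose to reach, as a shift and turn from the pose commanded when the call began; what a row does not reach only later rows make up. A row lasts 1/12 s, in which the tool goes at most 41.7 mm and 7.16 degrees, less where a joint would pass 70% of its speed; a pose out of reach is approached as far as the arm can. A call with a gripper value outside its range is refused whole. "fingers" is the finger opening in cm, from 0 to 8.54, set as the call begins (left out, the last holds). The fingers move at their own pace and stop on an object; "squeeze" is the grip in N (left out, the last holds). Time passes only in rows, so rows that repeat a pose let the fingers close. It gives the time, the measured TCP pose, the force and the opening at its end, in the units of the state.
- readout.sense(): the state, without advancing time (a new reading comes with each control period).
- eyes.snapshot(name): name is "side" or "top"; returns a dict with "image" (384x512x3 uint8, blue, green, red), "fx", "fy", "cx", "cy" (pixels), "world_to_cam" (4x4, takes a point from world to camera coordinates). Camera axes: x right, y down, z forward; pixel columns grow to the right and rows downward; lengths in mm; the calibration is good to about 2 mm. A picture is of the moment at which its call begins. There is no depth.
- r.hand_in(): hands the job in, once; it reports no verdict.
The state is a dict: "time": time; "joint_pos": joint angles; "qd": joint speeds; "joint_efforts": joint torques, N m; "tool_pos": TCP position; "tcp_rot": TCP orientation; "ft_force": force on the tool from outside, world axes, zero at the start; "wrist_torque": the same for the moment, N m; "finger_gap": finger opening in mm.
Only numpy, scipy, OpenCV 4.12 (cv2) and the standard library are available. Lean on these libraries where they do the work, as an engineer would, in place of code of your own. Each camera call takes 0.05 s, during which the arm holds its last target. There are 200 camera calls.

### The job

Vent the chamber: first hold the fingertips straight above the window of the blue-ringed touch-free switch, a couple of centimetres clear of it and without touching it, for a good two seconds. Then push the red-knobbed lever of the vent valve gently all the way over to its other side with the outside of the fingers, without gripping it, and back away from it. Do not point at the yellow or green switch, do not touch or lift any of the three, and leave everything else where it stands.

Things in the scene. Friction and masses are not known exactly. Their poses are not given: they have to be found in the camera images.
- blue_switch: touch-free switch: loose white puck, 68 mm across, 30 mm tall, about 0.3 kg, with a black sensing window (30 mm across) in the middle of its top inside a wide blue ring, and a blue band round its side; origin at the centre of its underside
- blue_window (a point): centre of the black window of the blue-ringed switch, on its top, 31 mm above the table, facing straight up
- yellow_switch: touch-free switch: loose white puck, 68 mm across, 30 mm tall, about 0.3 kg, with a black sensing window (30 mm across) in the middle of its top inside a wide yellow ring, and a yellow band round its side; origin at the centre of its underside
- green_switch: touch-free switch: loose white puck, 68 mm across, 30 mm tall, about 0.3 kg, with a black sensing window (30 mm across) in the middle of its top inside a wide green ring, and a green band round its side; origin at the centre of its underside
- valve: vent valve, fixed to the table: aluminium block 100 x 80 x 35 mm (x, y, z) with a brass stub on each y side (112 mm over the stubs) and a grey housing 70 x 50 x 25 mm on top; origin at the centre of the underside. The lever's pivot runs along the valve's y axis, 57 mm above the origin; the lever swings in the valve's own x-z plane, towards its +x (away from the robot, give or take 30 degrees)
- vent_tip (a point): centre of the red ball (26 mm across) on the end of the valve's lever, 80 mm from the pivot; the lever's steel rod is 10 mm thick. At either end of the swing the ball's centre is 127 mm above the table, upright 137 mm
- vent (a joint): angle of the valve's lever: 0 = shut, leaning 0.5 rad to the valve's -x; 0.5 = upright; 1.0 = open, at its stop, leaning 0.5 rad to the valve's +x. Light friction (about 1 N at the ball), stays where it is left; it must not be pinched or forced against its stop
- canister: bystander: small upright metal can with a red label, 44 mm across, 100 mm tall; origin at the centre of its underside
- wrench: bystander: steel wrench 150 mm long lying flat; origin about its middle, on the table
- flange: bystander: steel flange ring lying flat, 70 mm across, hole 40 mm, 14 mm tall; origin at the centre of its underside
- detector: bystander: black handheld gas detector with a green display lying flat, 120 x 60 x 32 mm; origin at the centre of its underside
- jar: bystander: amber jar with a white lid, 54 mm across, 70 mm tall; origin at the centre of its underside

How it is judged (in metres and radians):
On the way, in this order (a step that is already met when the one before it is completed fails the run):
1. the fingers dwell straight above the window of the blue-ringed switch (within 15 mm sideways, fingertips roughly 5 to 60 mm above it) (horizontal distance between the grasp point and blue_window below 0.015 m and z of the grasp point in the frame of blue_window between 0.022 and 0.08 m), for 1.6 s.
2. the vent lever is pushed over to open (value of joint vent above 0.8 rad), for 0.2 s.
At the end, for the whole second after the job is handed in: the lever stands at rest, open (joint above 0.8 of 1.0 rad); the three switches are within 6 mm and the bystanders within 15 mm of where they began (value of joint vent above 0.8 rad and velocity of joint vent between -0.05 and 0.05 rad/s and distance of each of blue_switch, yellow_switch, green_switch from where it was at the start of the episode below 0.006 m and distance of each of canister, wrench, flange, detector, jar from where it was at the start of the episode below 0.015 m); the robot touches nothing.
It fails at once if a touch-free switch is touched (contact force between any of the fingers, the arm and blue_switch above 0.3 N or contact force between any of the fingers, the arm and yellow_switch above 0.3 N or contact force between any of the fingers, the arm and green_switch above 0.3 N).
It fails at once if a switch is shifted or lifted by more than 6 mm (distance of any of blue_switch, yellow_switch, green_switch from where it was at the start of the episode above 0.006 m).
It fails at once if the fingers point at the yellow or green switch (within 20 mm sideways, fingertips lower than about 50 mm above it) ((horizontal distance between the grasp point and yellow_switch below 0.02 m and z of the grasp point in the frame of yellow_switch below 0.1 m) or (horizontal distance between the grasp point and green_switch below 0.02 m and z of the grasp point in the frame of green_switch below 0.1 m)).
It fails at once if the lever is gripped or pushed hard (over 35 N) (contact force between the fingers and valve above 35 N).
It fails at once if a bystander is shifted or lifted by more than 15 mm (distance of any of canister, wrench, flange, detector, jar from where it was at the start of the episode above 0.015 m).
It also fails if it takes over 48 s, if anything falls off the work surface, if the arm or the gripper's body presses on something with over 40 N, if the wrist force passes 120 N, or if a joint passes its speed limit or range.

## Working session

There is one attempt and no reset: what is moved stays moved. The work goes in short steps, Python scripts to look and compute and a tool call to move; the robot and the scene stay as the last step left them, time stands still between calls to the robot, and variables do not carry over. Pictures are saved under pics/ and viewed, about 8 in all and at most 12, crops included, and the job is handed in when it is done.

Besides the shell and the picture viewer there is one more tool, called in YAML: its name, and indented under it one key for each argument. move_arm: Moves the arm, as the interface text tells. Its arguments: {"type":"object","properties":{"motion":{"type":"string"},"fingers":{"type":"number"},"squeeze":{"type":"number"}},"required":["motion"]}

```bash
mkdir -p pics
cat > h.py <<'E'
import numpy as np, cv2
from bench import readout, eyes, r
def ray(s,u,v):
    T=np.array(s["world_to_cam"]);R=T[:3,:3];c=-R.T@T[:3,3]
    d=R.T@np.array([(u-s["cx"])/s["fx"],(v-s["cy"])/s["fy"],1]);return c,d/np.linalg.norm(d)
def plane(s,u,v,z):
    c,d=ray(s,u,v);return c+d*(z-c[2])/d[2]
def proj(s,p):
    q=np.array(s["world_to_cam"])@np.append(p,1);return s["fx"]*q[0]/q[2]+s["cx"],s["fy"]*q[1]/q[2]+s["cy"]
def tri(s1,p1,s2,p2):
    (a,d),(b,e)=ray(s1,*p1),ray(s2,*p2)
    t=np.linalg.lstsq(np.c_[d,-e],b-a,rcond=None)[0];P,Q=a+t[0]*d,b+t[1]*e
    return (P+Q)/2,np.linalg.norm(P-Q)
E
python3 - <<'E'
from h import *
a=eyes.snapshot("top");b=eyes.snapshot("side")
for n,s in(("top",a),("side",b)):
    cv2.imwrite(f"pics/{n}0.png",cv2.resize(s["image"],(768,576)))
    c,d=ray(s,s["cx"],s["cy"]);print(n,c.round(),d.round(2),s["fx"])
    h=cv2.cvtColor(s["image"],cv2.COLOR_BGR2HSV)
    for k,lo,hi in(("blue",100,130),("yel",22,35),("green",45,85),("red",0,5),("red2",174,180)):
        m=cv2.inRange(h,(lo,120,60),(hi,255,255))
        _,_,st,ce=cv2.connectedComponentsWithStats(m)
        for q,w in zip(st[1:],ce[1:]):
            if q[4]>25: print(k,q,w.round(1),plane(s,*w,31).round(),)
print(readout.sense())
E
```

```text
top [ 423.  -47. 1198.] [ 0.1  -0.02 -0.99] 403.18061638442913
blue [  89   49   70   72 3605] [123.6  84.3] [879. 310.  31.]
blue [   0  138   24   58 1152] [ 10.6 168.7] [626. 629.  31.]
blue [ 25 160   7  15  32] [ 29.8 167.2] [630. 574.  31.]
blue [195 218  19  20 224] [203.9 227.8] [452.  69.  31.]
yel [263 170  21  21 283] [273.  179.9] [ 590. -132.   31.]
yel [116 272   6   6  29] [118.6 274.7] [321. 309.  31.]
green [303 208  19  19 182] [312.  217.2] [ 480. -244.   31.]
red [313 142  11   5  26] [317.7 143.8] [ 697. -266.   31.]
red [105 182   9   9  64] [109.1 186.3] [573. 344.  31.]
side [ -79.  633. 1275.] [ 0.41 -0.46 -0.79] 425.32642458318827
blue [  78  176   70   64 2342] [113.1 206.4] [887. 296.  31.]
blue [237 228  17  14 149] [244.9 234.6] [453.  69.  31.]
blue [   0  290  109   94 5238] [ 53.5 339.8] [629. 703.  31.]
yel [246 174  16  12 129] [253.7 179.6] [ 591. -134.   31.]
green [288 172  15  12  98] [294.9 177.4] [ 481. -246.   31.]
green [198 302  18  17 153] [206.2 309.2] [363. 344.  31.]
red [249 140  10  10  79] [253.5 145.2] [ 710. -268.   31.]
red [162 243   8   8  52] [165.8 246.7] [619. 281.  31.]
red [137 365  16  19 163] [144.9 374.5] [355. 589.  31.]
{'time': 0.1, 'joint_pos': array([-7.94927847e+01,  7.51215593e+00,  8.53249128e+01, -7.90981300e-04,
        8.72621570e+01, -4.89475574e+00]), 'qd': array([ 0.0579366 , -0.11277358, -0.17231384, -0.06115822, -0.16191799,
       -0.01510711]), 'joint_efforts': array([ 1.20329729e-03, -5.70952570e+01, -5.01940978e+01, -1.92695234e-04,
        8.09948804e-03, -4.66503423e-05]), 'tool_pos': array([ 159.25901065, -577.94448132,  230.31705409]), 'tcp_rot': array([-9.00989313e+01,  7.67937377e-03, -1.64597997e+02]), 'ft_force': array([ 0.31489727,  0.2207177 , -0.1130207 ]), 'wrist_torque': array([ 0.00631357, -0.03930794, -0.00953253]), 'finger_gap': 85.80398470951293}
```

View pics/top0.png

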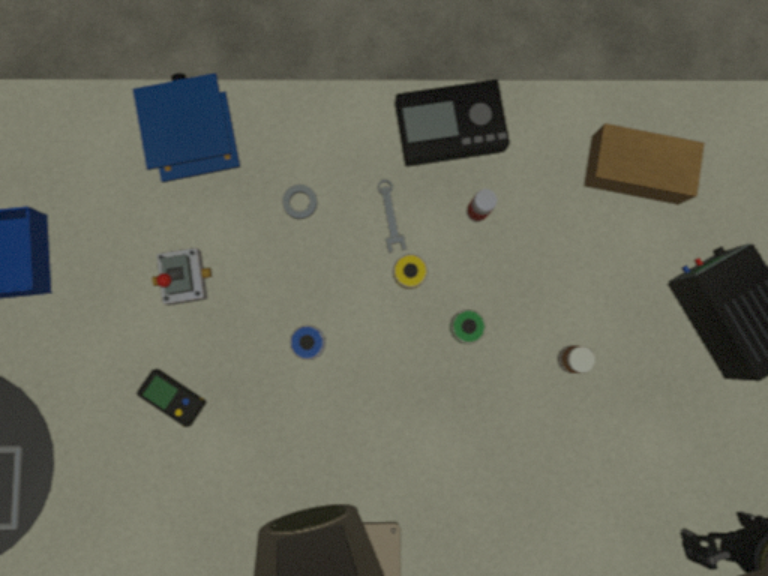

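View pics/side0.png

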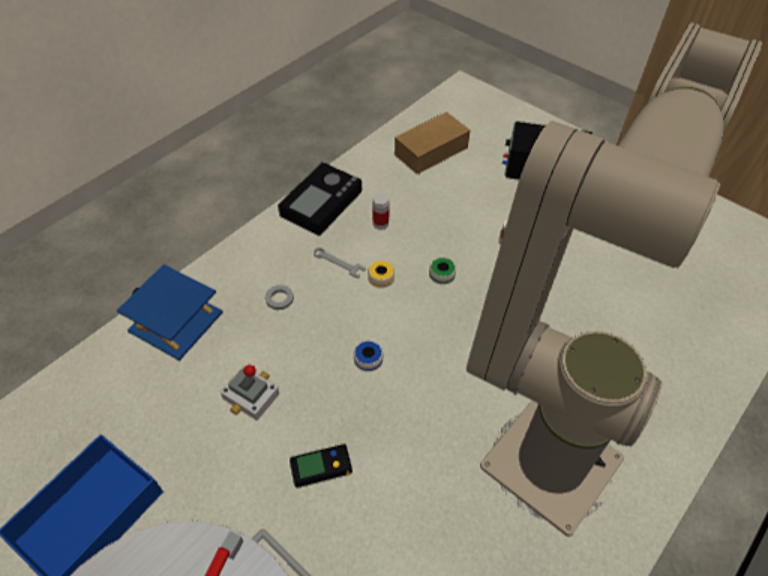

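The top view shows the blue switch at (307,342), yellow at (410,271), green at (468,326) and the valve with its red ball at (165,280), in 768×576 pixels. In the side view the valve is at (250,390) and the ball at (250,370). Nothing stands close to the valve on the robot's side except the detector. Next I'll measure the valve.

Run:
```python
from h import *
a=eyes.snapshot("top");b=eyes.snapshot("side")
print("ball",tri(a,(109.1,186.3),b,(165.8,246.7)), plane(a,109.1,186.3,127),plane(b,165.8,246.7,127))
print("blue ring",tri(a,(203.9,227.8),b,(244.9,234.6)))
def comps(s,box,lo,hi,z,k):
    x0,y0,x1,y1=box;h=cv2.cvtColor(s["image"],cv2.COLOR_BGR2HSV)[y0:y1,x0:x1]
    m=cv2.inRange(h,lo,hi);_,_,st,ce=cv2.connectedComponentsWithStats(m)
    for q,w in zip(st[1:],ce[1:]):
        if q[4]>8: w=w+[x0,y0];print(k,q[4],w.round(1),plane(s,*w,z).round(1))
for n,s,box in(("top",a,(95,160,150,208)),("side",b,(140,235,195,285))):
    comps(s,box,(8,100,60),(24,255,255),17,n+" brass")
for n,s,box in(("top",a,(190,210,220,245)),("side",b,(230,220,262,250))):
    comps(s,box,(0,0,0),(180,255,50),31,n+" window")
x=np.vstack([cv2.resize(a["image"][155:211,90:155],(780,672))[:590]]);cv2.imwrite("pics/v.png",x)
```

```text
ball (array([560.55054349, 309.3497377 , 134.57518693]), np.float64(1.3663852972999955)) [560.96411313 311.44264213 127.        ] [565.44438581 307.52263235 127.        ]
blue ring (array([451.92693753,  68.89780617,  31.6667559 ]), np.float64(0.856984162979801))
top brass 34 [137.  181.5] [589.  267.1  17. ]
top brass 17 [103.1 186.6] [574.2 365.8  17. ]
side brass 18 [176.2 249.7] [592.1 260.6  17. ]
side brass 35 [157.1 272.1] [576.6 358.4  17. ]
top window 62 [204.1 227.9] [451.4  68.   31. ]
side window 42 [245.3 234.4] [452.3  67.3  31. ]
```

View pics/v.png

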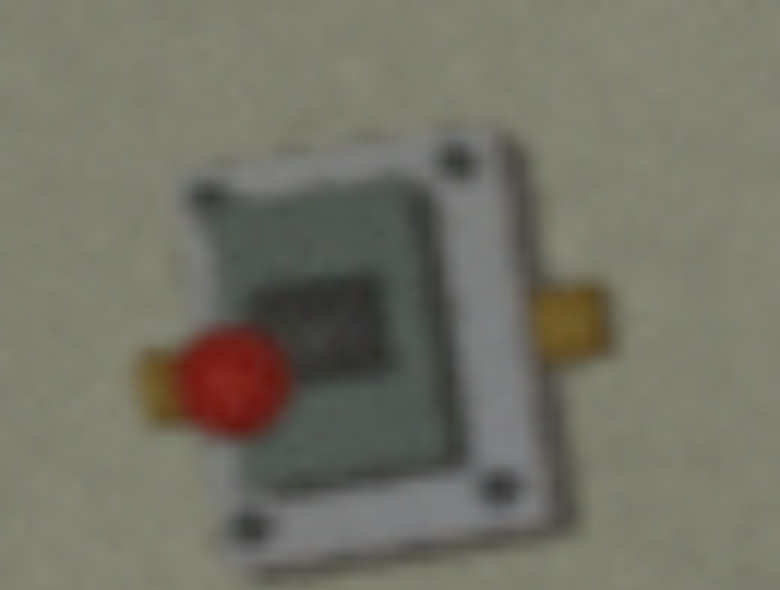

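The valve's yaw is about 9°, its centre is near (583,312), and the ball is near (560,310,134). The blue window is at (452,68). I'll close the fingers and travel high.

move_arm:
  motion: "1.5 1.8 0 0 0 2; 4.5 5 0 0 0 6; 7.5 8.3 0 0 0 11; 10.5 11.6 0 0 0 16; 13.5 14.9 0 0 0 21; 16.5 18.2 0 0 0 26; 19.5 21.5 0 0 0 31; 22.5 24.8 0 0 0 36; 25.5 28.1 0 0 0 40; 27.1 29.8 0 0 0 42"
  fingers: 0
  squeeze: 20

```text
time: 1.03
tool_pos: [428.3, -281.9, 231.4]
tcp_rot: [-90.0, -0.0, -122.4]
ft_force: [0.1, -0.7, -0.0]
finger_gap: -0.1
```

move_arm:
  motion: "0.1 2 0 0 0 2; 0.4 6 0 0 0 7; 0.7 10 0 0 0 12; 1 14 0 0 0 17; 1.2 18 0 0 0 22; 1.4 22 0 0 0 27; 1.7 26 0 0 0 32; 1.9 30 0 0 0 37; 2.1 33.5 0 0 0 41; 2.2 34.7 0 0 0 42"

```text
time: 1.87
tool_pos: [448.9, 67.5, 231.3]
tcp_rot: [-90.0, 0.1, -80.2]
ft_force: [-0.7, -0.0, 1.1]
finger_gap: 0.4
```

move_arm:
  motion: "0 0 0 0 0 0; 0 0 0 0 0 0; 0 0 0 0 0 0"

```text
time: 2.12
tool_pos: [449.3, 62.6, 231.2]
tcp_rot: [-90.0, -0.0, -80.7]
ft_force: [0.3, 0.5, 0.3]
finger_gap: -0.1
```

move_arm:
  motion: "0.1 0.2 -2 0 0 0; 0.2 0.5 -5 0 0 0; 0.2 0.5 -8 0 0 0; 0.2 0.5 -11 0 0 0; 0.2 0.5 -13 0 0 0; 0.2 0.5 -14 0 0 0; 0.2 0.5 -14 0 0 0; 0.2 0.5 -14 0 0 0"

```text
time: 2.78
tool_pos: [451.6, 67.5, 91.8]
tcp_rot: [-90.0, -0.0, -80.7]
ft_force: [0.1, 0.1, 1.7]
finger_gap: 0.2
```

Run:
```python
from h import *
s=readout.sense();print(s["tool_pos"],s["tcp_rot"])
a=eyes.snapshot("top");b=eyes.snapshot("side")
for n,q,(x,y) in(("t",a,(204,228)),("s",b,(245,225))):
    im=cv2.resize(q["image"][y-40:y+40,x-40:x+40],(400,400),interpolation=cv2.INTER_CUBIC)
    u,v=proj(q,s["tool_pos"]);cv2.drawMarker(im,(int((u-x+40)*5),int((v-y+40)*5)),(255,0,255),0,15)
    u,v=proj(q,[452,68,31]);cv2.drawMarker(im,(int((u-x+40)*5),int((v-y+40)*5)),(0,255,255),0,15)
    cv2.imwrite(f"pics/{n}1.png",im)
cv2.imwrite("pics/b1.png",np.hstack([cv2.imread("pics/t1.png"),cv2.imread("pics/s1.png")]))
```

```text
[451.59277073  67.5141324   91.76340608] [-9.00130015e+01 -4.30199169e-03 -8.06918249e+01]
```

View pics/b1.png

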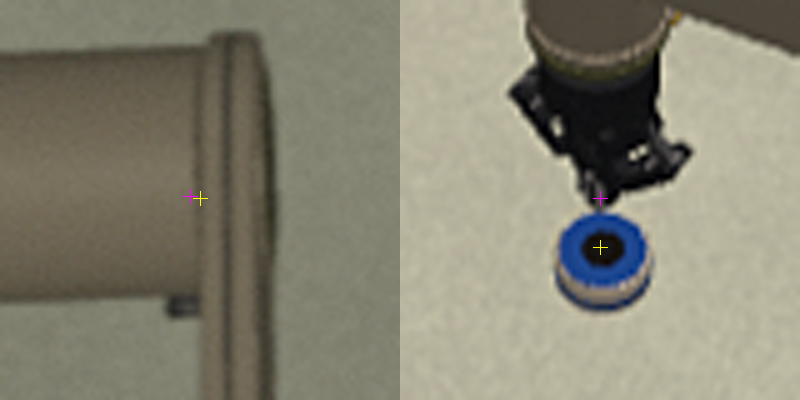

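The fingertips (magenta, side crop (600,198)) are right above the black window at (600,247). The linkage knuckles stick out in the jaw direction, so I'll push with the fingers' sides instead. First I descend and dwell.

move_arm:
  motion: "0 0 -0.8 0 0 0; 0 0 -1.8 0 0 0; 0 0 -2.8 0 0 0; 0 0 -3.4 0 0 0; 0 0 -3.5 0 0 0; 0 0 -3.5 0 0 0; 0 0 -3.5 0 0 0; 0 0 -3.5 0 0 0; 0 0 -3.5 0 0 0; 0 0 -3.5 0 0 0"

```text
time: 3.72
tool_pos: [451.7, 68.4, 56.7]
tcp_rot: [-90.0, -0.0, -80.6]
ft_force: [-1.1, -0.5, 0.6]
finger_gap: -0.3
```

move_arm:
  motion: "0 0 0 0 0 0; 0 0 0 0 0 0; 0 0 0 0 0 0; 0 0 0 0 0 0; 0 0 0 0 0 0; 0 0 0 0 0 0; 0 0 0 0 0 0; 0 0 0 0 0 0; 0 0 0 0 0 0; 0 0 0 0 0 0"

```text
time: 4.55
tool_pos: [451.4, 68.3, 56.3]
tcp_rot: [-90.0, 0.0, -80.6]
ft_force: [-0.3, -0.8, 0.8]
finger_gap: 0.2
```

move_arm:
  motion: "0 0 0 0 0 0; 0 0 0 0 0 0; 0 0 0 0 0 0; 0 0 0 0 0 0; 0 0 0 0 0 0; 0 0 0 0 0 0; 0 0 0 0 0 0; 0 0 0 0 0 0; 0 0 0 0 0 0; 0 0 0 0 0 0"

```text
time: 5.38
tool_pos: [451.4, 68.3, 56.3]
tcp_rot: [-90.0, -0.0, -80.6]
ft_force: [0.6, -0.1, -1.0]
finger_gap: -0.4
```

move_arm:
  motion: "0 0 0 0 0 0; 0 0 0 0 0 0; 0 0 0 0 0 0; 0 0 0 0 0 0; 0 0 0 0 0 0; 0 0 0 0 0 0; 0 0 0 0 0 0; 0 0 0 0 0 0"

```text
time: 6.05
tool_pos: [451.4, 68.3, 56.3]
tcp_rot: [-90.0, 0.0, -80.6]
ft_force: [1.0, -0.5, 0.3]
finger_gap: -0.1
```

Dwell done (about 2.5 s). I rise, then cross to the robot side of the lever while turning 90°.

move_arm:
  motion: "0 0 2 0 0 0; 0 0 5 0 0 0; 0 0 8 0 0 0; 0 0 11 0 0 5; 0 0 13 0 0 11; 0 1 14 0 0 17; 0 3 14 0 0 23; 0 6 14 0 0 29; 0.5 9 14 0 0 35; 1 12 14 0 0 41"

```text
time: 6.88
tool_pos: [461.4, 189.5, 196.6]
tcp_rot: [-90.0, -0.0, -39.3]
ft_force: [0.2, -0.0, 0.2]
finger_gap: -0.0
```

move_arm:
  motion: "0.5 3 0 0 0 6; 1 6 0 0 0 12; 1.5 8.5 0 0 0 18; 2.3 10 0 0 0 24; 2.7 10.7 0 0 0 30; 2.9 10.9 0 0 0 36; 2.9 10.9 0 0 0 42; 2.9 10.9 0 0 0 48; 2.9 10.9 0 0 0 49; 2.9 10.9 0 0 0 49"

```text
time: 7.72
tool_pos: [490.3, 297.3, 196.1]
tcp_rot: [-90.0, 0.0, 9.3]
ft_force: [0.8, -0.2, -0.2]
finger_gap: 0.2
```

move_arm:
  motion: "0 0 -1 0 0 0; 0 0 -3 0 0 0; 0 0 -5 0 0 0; 0 0 -7 0 0 0; 0 0 -8.3 0 0 0; 0 0 -8.5 0 0 0; 0 0 -8.5 0 0 0; 0 0 -8.5 0 0 0"

```text
time: 8.38
tool_pos: [490.9, 297.5, 112.1]
tcp_rot: [-90.0, -0.1, 9.4]
ft_force: [0.9, -0.0, 0.6]
finger_gap: -0.1
```

```bash
cat > look.py <<'E'
import sys
from h import *
s=readout.sense();print(s["tool_pos"],s["tcp_rot"])
a=eyes.snapshot("top");b=eyes.snapshot("side")
ims=[];bc=[]
for q,(x,y) in((a,(120,185)),(b,(168,250))):
    im=cv2.resize(q["image"][y-40:y+40,x-40:x+40],(400,400),interpolation=cv2.INTER_CUBIC)
    u,v=proj(q,s["tool_pos"]);cv2.drawMarker(im,(int((u-x+40)*5),int((v-y+40)*5)),(255,0,255),0,15);ims.append(im)
    h=cv2.cvtColor(q["image"][y-30:y+30,x-30:x+30],cv2.COLOR_BGR2HSV)
    m=cv2.inRange(h,(0,120,60),(6,255,255))|cv2.inRange(h,(174,120,60),(180,255,255))
    M=cv2.moments(m,True)
    if M["m00"]>5:
        w=(M["m10"]/M["m00"]+x-30,M["m01"]/M["m00"]+y-30);bc.append(w);print(M["m00"],w,plane(q,*w,130).round(1))
if len(bc)==2: print(tri(a,bc[0],b,bc[1]))
cv2.imwrite(f"pics/{sys.argv[1]}.png",np.hstack(ims))
E
python3 look.py l1
```

```text
[490.8906996  297.5169797  112.13651783] [-8.99826942e+01 -5.81288596e-02  9.35529248e+00]
67.0 (109.044776119403, 186.11940298507463) [561.1 310.6 130. ]
47.0 (165.4468085106383, 246.93617021276594) [563.9 309.7 130. ]
(array([561.37694319, 310.12204881, 133.10766306]), np.float64(1.744455558236355))
```

View pics/l1.png

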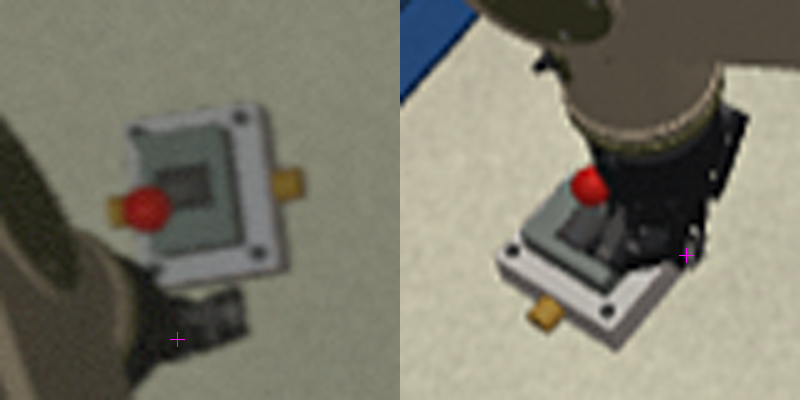

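The ball is at (561,310), and the fingers are about 45 mm short of it on the robot side, aligned with the swing. In the crops the ball is at top (147,208) and side (590,185). I start the gentle push.

move_arm:
  motion: "1 0.2 0 0 0 0; 2 0.3 0 0 0 0; 3 0.5 0 0 0 0; 3.5 0.6 0 0 0 0; 4 0.6 0 0 0 0; 4.4 0.7 0 0 0 0; 4.8 0.8 0 0 0 0; 5.2 0.8 0 0 0 0; 5.6 0.9 0 0 0 0; 6 1 0 0 0 0"

```text
time: 9.32
tool_pos: [550.6, 307.3, 111.3]
tcp_rot: [-90.0, 0.0, 9.4]
ft_force: [-1.3, 0.1, 0.9]
finger_gap: 0.2
```

move_arm:
  motion: "0.4 0.1 0 0 0 0; 0.8 0.1 0 0 0 0; 1.2 0.2 0 0 0 0; 1.6 0.3 0 0 0 0; 2 0.3 0 0 0 0; 2.3 0.4 0 0 0 0; 2.6 0.4 0 0 0 0; 2.9 0.5 0 0 0 0; 3 0.5 0 0 0 0; 3 0.5 0 0 0 0"

```text
time: 10.15
tool_pos: [580.6, 312.3, 111.2]
tcp_rot: [-90.0, 0.0, 9.4]
ft_force: [-0.9, 0.2, 0.1]
finger_gap: 0.0
```

```bash
python3 look.py l2
```

```text
[580.59763534 312.33915762 111.17181914] [-8.99995711e+01  5.16395333e-04  9.39583255e+00]
```

View pics/l2.png

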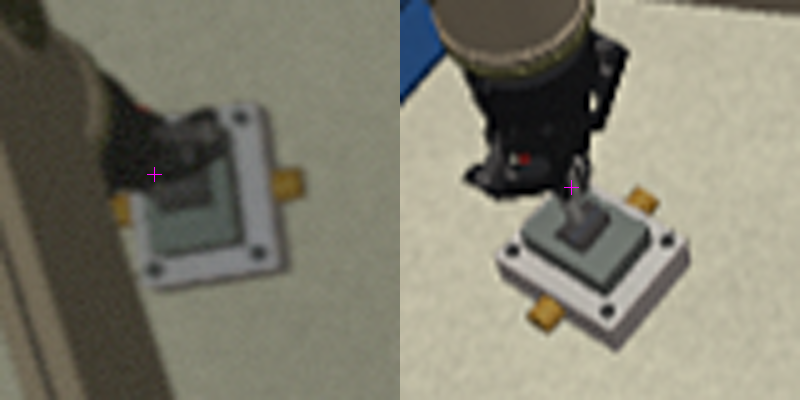

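The ball shows partly behind the gripper at top (140,108) and side (523,158), and the lever is past upright. I'll push about 1 cm further and check the force.

move_arm:
  motion: "0.2 0 0 0 0 0; 0.4 0.1 0 0 0 0; 0.6 0.1 0 0 0 0; 0.8 0.1 0 0 0 0; 1 0.2 0 0 0 0; 1 0.2 0 0 0 0; 1 0.2 0 0 0 0"

```text
time: 10.83
tool_pos: [590.7, 314.4, 111.4]
tcp_rot: [-90.0, -0.0, 9.4]
ft_force: [0.4, -0.1, 0.5]
finger_gap: 0.0
```

move_arm:
  motion: "-1 -0.2 0 0 0 0; -2.5 -0.4 0 0 0 0; -4.5 -0.7 0 0 0 0; -7 -1.1 0 0 0 0; -10 -1.6 0 0 0 0; -12 -1.9 2 0 0 0; -13 -3 5 0 0 0; -14 -4 8 0 0 0; -14 -5 9 0 0 0; -14 -5 9 0 0 0"

```text
time: 11.67
tool_pos: [452.4, 264.2, 205.8]
tcp_rot: [-89.9, -0.4, 9.4]
ft_force: [0.4, 0.0, 0.6]
finger_gap: 0.2
```

```bash
python3 look.py l3
```

```text
[452.39886796 264.18358005 205.83611406] [-89.91803694  -0.43479489   9.38212495]
59.0 (106.64406779661016, 166.54237288135593) [613.7 318.5 130. ]
47.0 (152.5744680851064, 238.95744680851067) [615.8 317.3 130. ]
(array([613.61681112, 317.88543528, 132.76275782]), np.float64(0.9831086366488013))
```

View pics/l3.png

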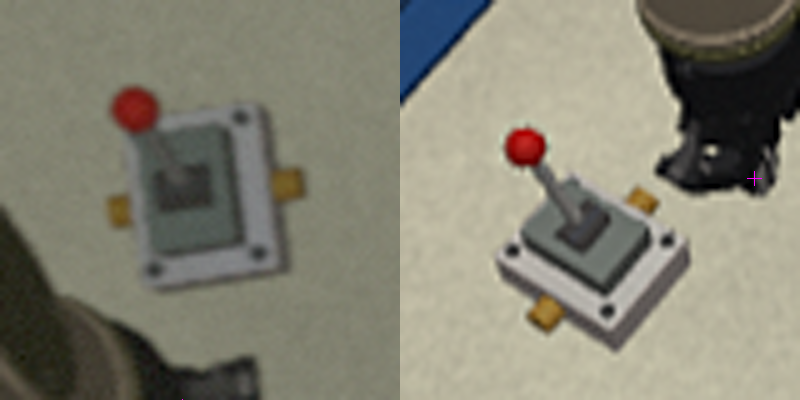

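The lever is clear of the fingers and leans to +x: ball at top (135,108) and side (525,147), which triangulates to x=614. That may be only just past 0.8, so I'll get the valve's centre from the stubs, now fully visible.

Run:
```python
from h import *
a=eyes.snapshot("top");b=eyes.snapshot("side");P={}
for n,s,(x0,y0,x1,y1) in(("t",a,(95,160,150,208)),("s",b,(140,235,195,285))):
    h=cv2.cvtColor(s["image"],cv2.COLOR_BGR2HSV)[y0:y1,x0:x1]
    m=cv2.inRange(h,(10,100,60),(26,255,255));_,_,st,ce=cv2.connectedComponentsWithStats(m)
    c=sorted([tuple(w+[x0,y0]) for q,w in zip(st[1:],ce[1:]) if q[4]>8]);P[n]=c
    print(n,[(np.round(w,1),plane(s,*w,20).round(1)) for w in c])
for i,j in((0,0),(1,1)): print(tri(a,P["t"][i],b,P["s"][j]))
# dark slot (lever base) on housing top z=60
for n,s,(x0,y0,x1,y1) in(("t",a,(108,172,126,190)),("s",b,(158,248,176,264))):
    g=cv2.cvtColor(s["image"],cv2.COLOR_BGR2GRAY)[y0:y1,x0:x1]
    m=(g<cv2.threshold(g,0,255,cv2.THRESH_OTSU)[0]).astype(np.uint8)
    M=cv2.moments(m,True);w=(M["m10"]/M["m00"]+x0,M["m01"]/M["m00"]+y0);print(n,M["m00"],w,plane(s,*w,60).round(1))
```

```text
t [(array([103.5, 186.7]), array([573.6, 363.5,  20. ])), (array([137. , 181.4]), array([588.8, 266.3,  20. ]))]
s [(array([157.1, 272.1]), array([575. , 359.1,  20. ])), (array([176.2, 249.7]), array([590.5, 261.5,  20. ]))]
(array([572.20903806, 360.79099428,  26.49164454]), np.float64(1.252945446405975))
(array([587.27592324, 263.95564857,  27.1850859 ]), np.float64(1.3085586247050316))
t 100.0 (117.16, 181.93) [582.  311.6  60. ]
s 100.0 (164.74, 256.19) [579.  314.2  60. ]
```

The centre comes out at about x=581–587, which puts the joint at 0.84–0.92. The margin is thin, so I'll go back in and nudge it 4 mm further in small, force-checked steps.

move_arm:
  motion: "0 1 -2 0 0 0; 1 2 -4 0 0 0; 2 3 -6 0 0 0; 3 4 -8 0 0 0; 5 4.3 -9 0 0 0; 7 4.5 -9 0 0 0; 9 4.6 -9 0 0 0; 11 4.7 -9 0 0 0; 12.5 4.8 -9 0 0 0; 13 4.8 -9 0 0 0"

```text
time: 12.7
tool_pos: [581.2, 312.0, 108.5]
tcp_rot: [-90.0, 0.1, 9.4]
ft_force: [0.5, -0.6, 0.3]
finger_gap: -0.0
```

move_arm:
  motion: "0.3 0.1 0 0 0 0; 0.6 0.1 0 0 0 0; 0.8 0.1 0 0 0 0; 0.8 0.1 0 0 0 0; 0.8 0.1 0 0 0 0"

```text
time: 13.12
tool_pos: [587.9, 313.5, 111.3]
tcp_rot: [-90.0, 0.0, 9.4]
ft_force: [-0.1, -0.0, -0.2]
finger_gap: 0.1
```

move_arm:
  motion: "0.2 0 0 0 0 0; 0.3 0.1 0 0 0 0; 0.4 0.1 0 0 0 0; 0.4 0.1 0 0 0 0; 0.4 0.1 0 0 0 0"

```text
time: 13.53
tool_pos: [592.3, 314.4, 111.3]
tcp_rot: [-90.0, 0.0, 9.4]
ft_force: [-0.8, 0.7, 0.3]
finger_gap: 0.2
```

move_arm:
  motion: "0.1 0 0 0 0 0; 0.2 0 0 0 0 0; 0.2 0 0 0 0 0; 0.2 0 0 0 0 0"

```text
time: 13.87
tool_pos: [594.4, 314.3, 111.2]
tcp_rot: [-90.0, 0.0, 9.4]
ft_force: [0.0, -0.6, 0.0]
finger_gap: -0.1
```

move_arm:
  motion: "0.1 0 0 0 0 0; 0.2 0 0 0 0 0; 0.2 0 0 0 0 0; 0.2 0 0 0 0 0"

```text
time: 14.2
tool_pos: [596.5, 314.3, 111.3]
tcp_rot: [-90.0, -0.0, 9.4]
ft_force: [-0.7, 0.1, -0.8]
finger_gap: -0.1
```

move_arm:
  motion: "-1 -0.2 0 0 0 0; -2.5 -0.4 0 0 0 0; -4.5 -0.7 0 0 0 0; -7 -1.1 0 0 0 0; -10 -1.6 0 0 0 0; -12 -1.9 2 0 0 0; -13 -3 5 0 0 0; -14 -4 8 0 0 0; -14 -5 9 0 0 0; -14 -5 9 0 0 0"

```text
time: 15.03
tool_pos: [458.5, 264.1, 206.0]
tcp_rot: [-89.9, -0.4, 9.4]
ft_force: [1.2, 1.4, -0.8]
finger_gap: -0.0
```

move_arm:
  motion: "0 0 0 0 0 0; 0 0 0 0 0 0; 0 0 0 0 0 0; 0 0 0 0 0 0; 0 0 0 0 0 0; 0 0 0 0 0 0"

```text
time: 15.53
tool_pos: [456.1, 264.3, 200.4]
tcp_rot: [-90.0, 0.1, 9.4]
ft_force: [-0.8, 0.1, -0.0]
finger_gap: -0.3
```

```bash
python3 look.py l4
python3 - <<'E'
from h import *
s=eyes.snapshot("side");cv2.imwrite("pics/end.png",cv2.resize(s["image"],(768,576)))
h=cv2.cvtColor(s["image"],cv2.COLOR_BGR2HSV)
for k,lo,hi in(("blue",100,130),("yel",22,35),("green",45,85)):
    _,_,st,ce=cv2.connectedComponentsWithStats(cv2.inRange(h,(lo,120,60),(hi,255,255)))
    print(k,[c.round(1) for q,c in zip(st[1:],ce[1:]) if 60<q[4]<300])
E
```

```text
[456.08990884 264.34910207 200.36943592] [-9.00220465e+01  8.60201903e-02  9.41306389e+00]
59.0 (106.84745762711864, 164.71186440677965) [618.6 318.1 130. ]
51.0 (151.47058823529412, 238.5686274509804) [619.4 318.7 130. ]
(array([619.06163887, 318.47019003, 129.87730045]), np.float64(0.9450049740922142))
blue [array([244.9, 234.5])]
yel []
green [array([205.6, 309.4])]
```

View pics/end.png

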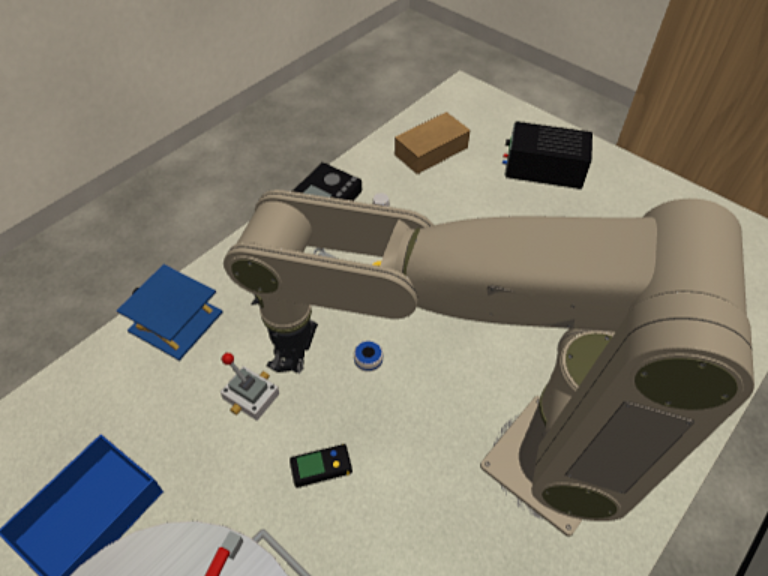

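The side view shows the lever leaning well over to the far side, ball at (228,359). The gripper is clear of it, and the blue switch (368,354) and detector are where they were. Handing in.

```bash
python3 -c "
from bench import r
print(r.hand_in())"
```

```text
the job is handed in; nothing more can be done
None
```

The vent lever is pushed over to open and the job is handed in; it gave no verdict. The arm finished at about 15.5 s of the 48 s allowed.

- **Blue switch:** I held the closed fingertips about 25 mm above the blue window, within 1–2 mm sideways by measurement, for about 2.5 s without touching it. In the last side picture it sat where it started, to within 0.1 pixel.
- **Lever:** I pushed it with the sides of the closed fingers. After the first push I put the joint at only 0.84–0.92, because two ways of estimating the valve's centre disagreed by about 6 mm. I went back and nudged it 5–6 mm further in small steps. The wrist force stayed at noise level (about 1 N), and I saw no sign of the stop.
- **Last check:** The ball had moved from x ≈ 561 to x ≈ 619 mm, at about 130 mm height. That puts the joint at roughly 0.9–0.98, and the gripper was well clear.
- **Unexplained:** By the same measurement the lever started at about 0.16–0.24 rather than 0, and I did not resolve why.
- **Not checked at the end:** The arm hid the yellow and green switches and some bystanders in the last side picture. I passed over that area only at about 230 mm height and felt no contact.

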